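# Lock the tool chest and put its key away

## Task

The key was left part-turned in the lock on top of the tool chest. Turn it clockwise (seen from above) until the bolt is thrown fully home in its keeper, turn it back to the one position where it comes out, draw it out and leave it lying or standing in the wooden dish. Feel for the stops and never force the key, and leave the jar, the square and the wrench where they are.

Things in the scene. Friction and masses are not known exactly. Their poses are not given: they have to be found in the camera images.
- chest: Grey steel tool chest, fixed, 200 (x) x 220 (y) x 90 mm high, origin at the centre of its underside, front toward its -x, +y its left, z up. A steel lock case 90 x 90 mm stands on the middle of its top, up to 123 mm above the bench. A dark keeper (16 mm in y, 37 mm in x, as high as the case) stands 2 mm beyond the case's +y side and takes the bolt.
- keyhole (a point): Centre of the round brass lock face (60 mm across) on the case, on its top surface, on the key's vertical turning axis; axes as the chest's. Round the key's shank is 0.75 mm of play. The face has one radial notch, 7.6 mm wide, out to 21 mm from the axis: the key comes out straight up only with its bit under that notch (within about 0.05 rad). The notch is seen from above.
- lock_side (a point): Point on the lock face 25 mm from its centre toward the chest's -x; axes as the chest's. The face does not turn but was fitted at an unknown angle: the notch lies where the bit is at a key yaw of 0.60 to 1.30 rad relative to the chest (counterclockwise from above positive). Home: turning the key counterclockwise ends at a hard stop there, with the bit centred under the notch.
- key_bow (a point): Centre of the key's flat bow (34 mm wide along x, 9 mm thick along y, 34 mm high); z points up along the key. At the start the steel key (about 90 g) stands in the lock, this point 33 mm above the lock face, its yaw 0.42 to 0.52 rad relative to the chest. It stays where it is turned to. More than 35 N between key and lock is forcing it (a moment of about 0.18 N m).
- key_tip (a point): Lower end of the key on its axis, 65 mm below the bow's centre, axes as the bow's. Shank 12 mm in diameter. The bit is one flag 6 mm thick, from 9 to 17 mm above the tip, reaching 18.5 mm from the axis toward -x. It can rise 7 mm under the lock face before it catches; the tip leaves the lock after a lift of 32 mm.
- bolt (a joint): The steel bolt, slides to the chest's +y: 0 drawn back, 0.0095 m fully thrown into the keeper (hard stop). Starts at 0 to 0.003, stays where pushed. The key, turned clockwise from above (yaw decreasing), meets it at a yaw of 0.36 to 0.1 rad relative to the chest, pushes it with the bit 14 mm from the axis (about 3 N, 0.04 N m), and has it fully thrown near -0.3 rad.
- dish: Dark wooden open dish, fixed, 150 (x) x 140 (y) x 28 mm high, walls and floor 6 mm thick, origin at the centre of its underside. The key goes in here.
- jar: Blue plastic tack jar, 66 mm in diameter, 75 mm high, origin at the centre of its underside. Leave alone.
- square: Orange plastic speed square lying flat, about 100 x 150 x 18 mm, origin under its middle. Leave alone.
- wrench: Steel open-end wrench lying flat, about 150 mm long, under 15 mm high. Leave alone.

How it is judged:
By the outcome, as a careful person would: the job done as asked, in the order asked, and still so for the second after the job is handed in, with the robot touching nothing.
It also fails if it takes over 67 s, if anything falls off the work surface, if the arm or the gripper's body presses on something with over 40 N, if the wrist force passes 120 N, or if a joint passes its speed limit or range.

## Robot

A 6-joint arm with a two-finger parallel gripper is mounted at the origin on the work surface. World frame = base frame: x ahead of the robot, y to its left, z up, the work surface at z = 0. Lengths are in m, angles in rad, forces in N, time in s.
With the tool pointing down it reaches from about 0.35 to 0.975 m from the base axis. Payload 4.9 kg.
Tool frame: the origin (TCP) lies midway between the tips of the shut fingers; the grasp point (between the pads) lies 19 mm behind it; x points along the fingers, z is the direction in which the jaws open and shut, and the axes are right-handed (so a half turn about x gives the same grasp; the last joint's range is limited). The gripper opens to 85 mm and grips with 20 to 120 N. Pads are 22 mm wide; open, the fingers measure 114 mm over their backs; the gripper's body (76 mm by 85 mm) begins 54 mm behind the grasp point. The pads swing forward as they close: fully open they stand 13 mm farther back than shut.
Start: joints at [-1.437, 0.053, 1.613, -0, 1.476, -0.119], TCP at [0.156, -0.605, 0.231] pointing down, gripper open.
Joint ranges: [-3.01, 3.01], [-1.01, 2.22], [0.06, 2.58], [-1.02, 4.17], [0.09, 2.62], [-3.14, 3.14]. Speed limits (rad/s): [2.57, 2.57, 3.14, 3.14, 3.14, 3.14].

## Interface

Orientations are given as a unit quaternion [w, x, y, z].
In Python, from plant import state, cams, workorder, nets gives the robot as it stands.
- The arm moves only by the tool play_rows, never from a script. Its argument "motion" is a list of rows, each a list of 3 entries, a list of its own where there are three numbers: the closure, from -1 (fully open) to 1 (shut), then the shift along the world's x, y, z in m, then the turn about the world's z in rad. A call has 1 to 5 rows; each row is the pose to reach, as a shift and turn from the pose commanded when the call began; what a row does not reach only later rows make up. A row lasts 1/10 s, in which the tool goes at most 50 mm and 8.59 degrees, less where a joint would pass 70% of its speed; a pose out of reach is approached as far as the arm can. A call with a gripper value outside its range is refused whole. The fingers move at their own pace and stop on an object; the grip force is fixed at half the most. Time passes only in rows, so rows that repeat a pose let the fingers close. It gives the time, the measured TCP pose, the force and the opening at its end, in the units of the state.
- state(): the state, without advancing time (a new reading comes with each control period).
- cams.grab_frame(name): name is "scene" or "side" or "wrist"; returns (picture, depth): 384x512x3 uint8, red, green, blue; 384x512 float32, m along the optical axis (not along the pixel's ray), 0 where there is no reading.
- cams.camera_info(name): a dict with "K" (3x3 intrinsics, pixels), "rvec" (rotation vector, rad) and "tvec" (3), from world to camera coordinates, as OpenCV has them. Camera axes: x right, y down, z forward; pixel columns grow to the right and rows downward; lengths in m; the calibration is good to about 2 mm. A picture is of the moment at which its call begins: read the wrist's pose just before it. camera_info takes no time and is no camera call; for the wrist camera it gives the pose at the moment of the call.
- workorder.job_done(): hands the job in, once; it reports no verdict.
Trained networks look in the newest picture that a camera, given by its name, has taken for a name from the list of things; names that differ only in an ending like _2 or _b are one class to them, and where a whole thing is asked for, a point or a joint stands for the part that bears it (a point fixed in the world has none). Each returns a list of dicts, best first, with "score" (0 to 1); they miss things now and then, are a little off and sometimes report something else, mostly with a low value. They report only what shows in the picture. A call takes as long as a camera call.
- nets.recognise(camera, target): "at" ([x, y, z] in m, in world coordinates, good to about 4 mm: the middle of the surface that is visible of it).
- nets.landmark_of(camera, target): "at" ([x, y, z] in m, in world coordinates, good to about 4 mm: a listed point, or the origin of a listed thing).
The state is a dict: "time": time; "joint_pos": joint angles; "joint_vel": joint speeds; "joint_efforts": joint torques, N m; "tool_pos": TCP position; "tool_rot": TCP orientation; "contact_force": force on the tool from outside, world axes, zero at the start; "ft_torque": the same for the moment, N m; "gripper_width": opening from 0.0 (shut) to 1.0 (fully open).
Only numpy, scipy, OpenCV 4.12 (cv2) and the standard library are available. Lean on these libraries where they do the work, as an engineer would, in place of code of your own. Each camera call takes 0.05 s, during which the arm holds its last target.

## Working session

There is one attempt and no reset: what is moved stays moved. The work goes in short steps, Python scripts to look and compute and a tool call to move; the robot and the scene stay as the last step left them, time stands still between calls to the robot, and variables do not carry over. Pictures are saved under pics/ and viewed, and the job is handed in when it is done.

Besides the shell and the picture viewer there is one more tool, called as name(argument=value, ...), one argument or row to a line, values as JSON. play_rows: Moves the arm, as the interface text tells. Its arguments: {"type":"object","properties":{"motion":{"type":"array","items":{"type":"array"}}},"required":["motion"]}

```bash
ls; mkdir -p pics; cat > h.py <<'E'
import numpy as np, cv2
from plant import state, cams, workorder, nets
from scipy.spatial.transform import Rotation as R
def grab(n,f=None):
    ci=cams.camera_info(n); p,d=cams.grab_frame(n)
    if f: cv2.imwrite('pics/'+f,p[:,:,::-1])
    return p,d,ci
def world(ci,d,u,v):
    K=np.array(ci['K']);Rm=cv2.Rodrigues(np.array(ci['rvec'],float))[0];t=np.array(ci['tvec'],float).ravel()
    u=np.asarray(u,float);v=np.asarray(v,float)
    pc=np.stack([(u-K[0,2])/K[0,0]*d,(v-K[1,2])/K[1,1]*d,d],-1)
    return (pc-t)@Rm
def proj(ci,P):
    return cv2.projectPoints(np.array(P,float).reshape(-1,3),np.array(ci['rvec'],float),np.array(ci['tvec'],float),np.array(ci['K'],float),None)[0].reshape(-1,2)
E
python3 - <<'E'
from h import *
np.set_printoptions(precision=4,suppress=True)
print(state())
for n in ['scene','side','wrist']:
    p,d,ci=grab(n,n+'0.png'); print(n,ci['K'],-cv2.Rodrigues(np.array(ci['rvec'],float))[0].T@np.ravel(ci['tvec']))
    for t in (['chest','keyhole','lock_side','key_bow','key_tip','dish','jar','square','wrench','bolt'] if n!='wrist' else []):
        print(t,[(np.round(x['at'],4),round(x['score'],2)) for x in nets.landmark_of(n,t)][:2])
E
```

```text
pics
{'time': 0.0, 'joint_pos': array([-1.437 ,  0.0534,  1.6143,  0.    ,  1.476 , -0.119 ]), 'joint_vel': array([-0.0012, -0.0007, -0.0013, -0.0014,  0.0001, -0.001 ]), 'joint_efforts': array([ -0.0021, -39.3686, -37.0178,  -0.0003,   0.0071,   0.    ]), 'tool_pos': array([ 0.1562, -0.6045,  0.2301]), 'tool_rot': array([ 0.5585,  0.4335,  0.5595, -0.4325]), 'contact_force': array([0.8776, 0.15  , 0.4445]), 'ft_torque': array([ 0.0082, -0.0052, -0.0225]), 'gripper_width': 1.0003158048111123}
scene [[422.6518   0.     252.9576]
 [  0.     422.6518 188.9138]
 [  0.       0.       1.    ]] [1.1386 0.4514 0.9617]
chest [(array([ 0.5847, -0.0209, -0.0032]), 0.95)]
keyhole [(array([ 0.5804, -0.0226,  0.1226]), 0.73)]
lock_side [(array([ 0.5656, -0.0193,  0.123 ]), 0.94)]
key_bow [(array([ 0.5834, -0.0223,  0.1567]), 0.56)]
key_tip [(array([ 0.5901, -0.0228,  0.0914]), 0.49)]
dish [(array([ 0.46  ,  0.3312, -0.0003]), 0.66)]
jar [(array([ 0.4892, -0.3221,  0.0042]), 0.8), (array([ 0.5833, -0.0183, -0.0048]), 0.29)]
square []
wrench [(array([ 0.6429,  0.3215, -0.0013]), 0.56)]Traceback (most recent call last):
  File "<stdin>", line 7, in <module>
ValueError: it knows: chest, dish, jar, key_bow, key_tip, keyhole, lock_side, square, wrench
```

```bash
python3 - <<'E'
from h import *
np.set_printoptions(precision=4,suppress=True)
for n in ['side','wrist']:
    p,d,ci=grab(n,n+'0.png'); print(n,-cv2.Rodrigues(np.array(ci['rvec'],float))[0].T@np.ravel(ci['tvec']))
    if n=='side':
      for t in (['chest','keyhole','lock_side','key_bow','dish']):
        print(t,[(np.round(x['at'],4),round(x['score'],2)) for x in nets.landmark_of(n,t)][:2])
E
```

```text
side [ 0.4084 -0.6443  0.6936]
chest [(array([ 0.5841, -0.022 ,  0.0004]), 0.93)]
keyhole [(array([ 0.5826, -0.0235,  0.1222]), 0.71)]
lock_side [(array([ 0.5625, -0.0151,  0.1238]), 0.72)]
key_bow [(array([ 0.5867, -0.0211,  0.1565]), 0.8)]
dish [(array([ 0.4669,  0.3304, -0.0031]), 0.61)]
wrist [ 0.2357 -0.5852  0.3758]
```

View pics/scene0.png

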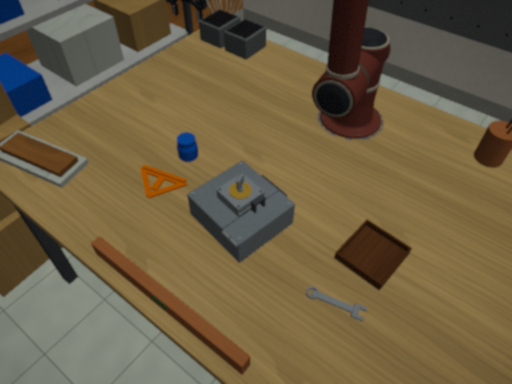

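View pics/side0.png

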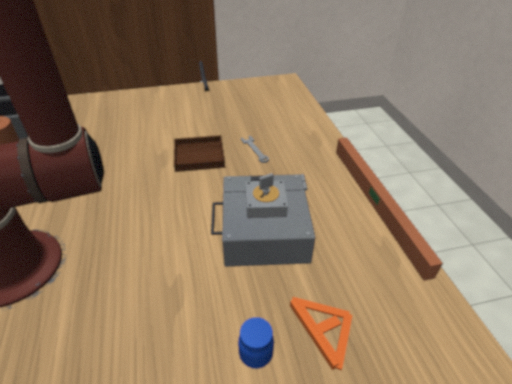

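play_rows(
  motion=[
    [-1, [0.03, 0.03, 0.03], 0],
    [-1, [0.05, 0.07, 0.06], 0],
    [-1, [0.07, 0.11, 0.08], 0],
    [-1, [0.09, 0.15, 0.09], 0],
    [-1, [0.115, 0.19, 0.09], 0],
  ],
)

```text
time: 1.35
tool_pos: [0.2721, -0.4143, 0.3244]
tool_rot: [0.561, 0.432, 0.557, -0.434]
contact_force: [1.0, -0.5, 0.4]
gripper_width: 0.996
```

play_rows(
  motion=[
    [-1, [0.025, 0.04, 0], 0],
    [-1, [0.05, 0.08, 0], 0],
    [-1, [0.075, 0.12, 0], 0],
    [-1, [0.1, 0.16, 0], 0],
    [-1, [0.125, 0.2, 0], 0],
  ],
)

```text
time: 1.85
tool_pos: [0.3969, -0.2133, 0.3216]
tool_rot: [0.559, 0.433, 0.559, -0.433]
contact_force: [1.4, 1.1, -0.1]
gripper_width: 1.0
```

play_rows(
  motion=[
    [-1, [0.025, 0.04, 0], 0],
    [-1, [0.05, 0.08, 0], 0],
    [-1, [0.075, 0.12, 0], 0],
    [-1, [0.1, 0.165, 0], 0],
    [-1, [0.1, 0.165, 0], 0],
  ],
)

```text
time: 2.35
tool_pos: [0.4977, -0.0455, 0.3212]
tool_rot: [0.56, 0.431, 0.561, -0.43]
contact_force: [-0.4, -0.3, -0.2]
gripper_width: 0.999
```

```bash
python3 - <<'E'
from h import *
np.set_printoptions(precision=4,suppress=True)
s=state();print(s['time'],s['tool_pos'],R.from_quat(s['tool_rot'],scalar_first=True).as_matrix(),s['contact_force'],s['joint_pos'])
p,d,ci=grab('wrist','w1.png'); print(-cv2.Rodrigues(np.array(ci['rvec'],float))[0].T@np.ravel(ci['tvec']),ci['K'][0])
np.savez('w1.npz',p=p,d=d,K=ci['K'],rvec=ci['rvec'],tvec=ci['tvec'])
for t in (['chest','keyhole','lock_side','key_bow','key_tip']):
    print(t,[(np.round(x['at'],4),round(x['score'],2)) for x in nets.landmark_of('wrist',t)][:2])
E
```

```text
2.35 [ 0.4977 -0.0455  0.3212] [[ 0.0002  0.9663  0.2573]
 [ 0.0017  0.2573 -0.9663]
 [-1.      0.0006 -0.0016]] [-0.4281 -0.2637 -0.1536] [-0.2412 -0.2887  1.7785  0.0017  1.652   1.0696]
[ 0.577  -0.0252  0.4657] [306.2111   0.     256.6187]
chest [(array([ 0.5842, -0.0227,  0.0018]), 0.67)]
keyhole []
lock_side [(array([ 0.5628, -0.0182,  0.1244]), 0.72)]
key_bow [(array([ 0.5793, -0.019 ,  0.1619]), 0.83)]
key_tip []
```

View pics/w1.png

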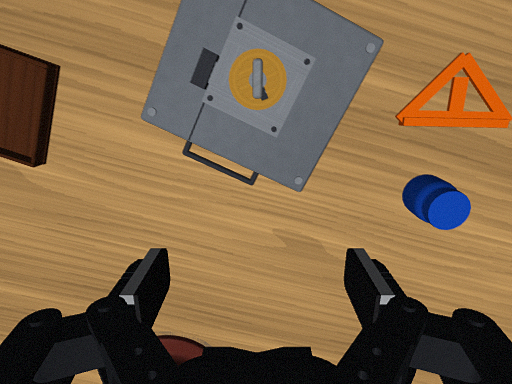

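```bash
cat > rect.py <<'E'
from h import *
def rect(p,ci,c,z,half,n):
    # output pixel (i,j): up = world +x, left = world +y
    s=2*half/n
    A=[]; px=[]
    for a,b in [(0,0),(n,0),(0,n),(n,n)]:
        A.append([c[0]+half-b*s, c[1]+half-a*s, z]); px.append((a,b))
    q=proj(ci,A).astype(np.float32)
    H=cv2.getPerspectiveTransform(np.array(px,np.float32),q)
    return cv2.warpPerspective(p,H,(n,n),flags=cv2.INTER_CUBIC|cv2.WARP_INVERSE_MAP),s
E
python3 - <<'E'
from rect import *
np.set_printoptions(precision=4,suppress=True)
f=np.load('w1.npz');p,d=f['p'],f['d'];ci={k:f[k] for k in('K','rvec','tvec')}
n=560
im,s=rect(p,ci,(0.584,-0.022),0.123,0.07,n)
hsv=cv2.cvtColor(im,cv2.COLOR_RGB2HSV)
m=((hsv[:,:,0]>12)&(hsv[:,:,0]<32)&(hsv[:,:,1]>140)&(hsv[:,:,2]>90)).astype(np.uint8)
nl,l,st,_=cv2.connectedComponentsWithStats(m);k=1+np.argmax(st[1:,4]);m=(l==k).astype(np.uint8)
cs,_=cv2.findContours(m,cv2.RETR_EXTERNAL,cv2.CHAIN_APPROX_NONE)
c=max(cs,key=cv2.contourArea);h=cv2.convexHull(c)
e=cv2.fitEllipse(h);print(e, 'diam',np.array(e[1])*s)
a,b=e[0];print('centre',0.584+0.07-b*s,-0.022+0.07-a*s)
cv2.imwrite('pics/r1.png',im[:,:,::-1])
# depth points: chest top plane
v,u=np.mgrid[0:384,0:512];W=world(ci,d,u,v)
for lo,hi in((.085,.095),(.118,.128)):
    mm=(d>0)&(W[:,:,2]>lo)&(W[:,:,2]<hi)&(abs(W[:,:,0]-.584)<.17)&(abs(W[:,:,1]+.022)<.17)
    P=W[mm]; r=cv2.minAreaRect((P[:,:2]*1000).astype(np.float32));print(lo,P[:,2].mean(),len(P),r)
mm=(d>0)&(W[:,:,2]>.135)&(abs(W[:,:,0]-.584)<.05)&(abs(W[:,:,1]+.022)<.05)
P=W[mm];print(len(P),P[:,2].max(),np.median(P[:,2])); T=P[P[:,2]>np.median(P[:,2])-.004];print(T.mean(0),cv2.minAreaRect((T[:,:2]*1000).astype(np.float32)))
im2,s=rect(p,ci,(0.584,-0.022),0.173,0.05,500);cv2.imwrite('pics/r2.png',im2[:,:,::-1])
E
```

```text
((283.83697509765625, 276.0565185546875), (241.0491485595703, 242.38934326171875), 35.44513702392578) diam [0.0603 0.0606]
centre 0.584985870361328 -0.022959243774414058
0.085 0.09183526650133353 22364 ((585.196533203125, -22.091049194335938), (220.26446533203125, 200.50205993652344), 79.22789001464844)
0.118 0.12555940628452217 7509 ((586.8828735351562, -13.270347595214844), (108.31698608398438, 90.1488037109375), 79.41466522216797)
472 0.17864897624584683 0.1761155938094226
[ 0.5852 -0.0223  0.1763] ((585.1473999023438, -22.244918823242188), (32.785736083984375, 8.17324447631836), 14.919648170471191)
```

View pics/r1.png

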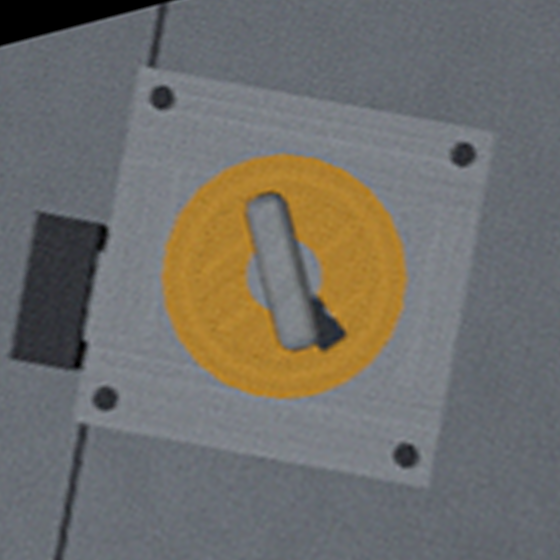

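View pics/r2.png

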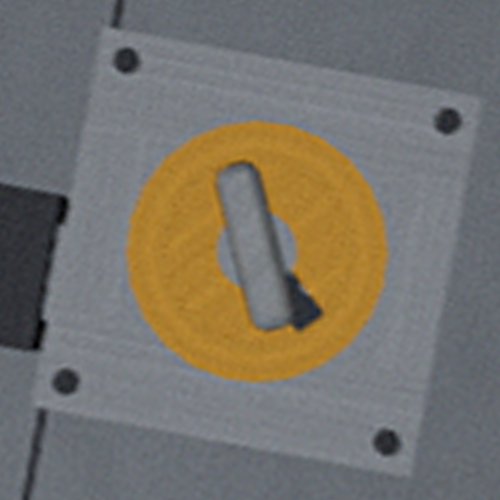

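play_rows(
  motion=[
    [0.2, [0.03, 0.008, -0.03], 0],
    [0.2, [0.06, 0.016, -0.06], 0],
    [0.2, [0.0873, 0.0227, -0.09], 0],
    [0.2, [0.0873, 0.0227, -0.111], 0],
    [0.2, [0.0873, 0.0227, -0.111], 0],
  ],
)

```text
time: 3.15
tool_pos: [0.5814, -0.0283, 0.2056]
tool_rot: [0.556, 0.432, 0.561, -0.435]
contact_force: [-0.2, 0.4, -0.6]
gripper_width: 0.398
```

```bash
python3 - <<'E'
from rect import *
np.set_printoptions(precision=4,suppress=True)
s=state();print(s['time'],s['tool_pos'],s['contact_force'],s['gripper_width'],s['joint_pos'])
p,d,ci=grab('wrist','w2.png')
q=proj(ci,[s['tool_pos'],[.585,-.0229,.173],[.585,-.0229,.123]]);print(q)
np.savez('w2.npz',p=p,d=d,K=ci['K'],rvec=ci['rvec'],tvec=ci['tvec'])
E
```

```text
3.15 [ 0.5814 -0.0283  0.2056] [-0.1671  0.3653 -0.6103] 0.39779832902354034 [-0.1764 -0.0261  1.7357 -0.0002  1.4403  1.1435]
[[255.8568 249.9139]
 [249.2399 216.65  ]
 [250.9543 190.6925]]
```

View pics/w2.png

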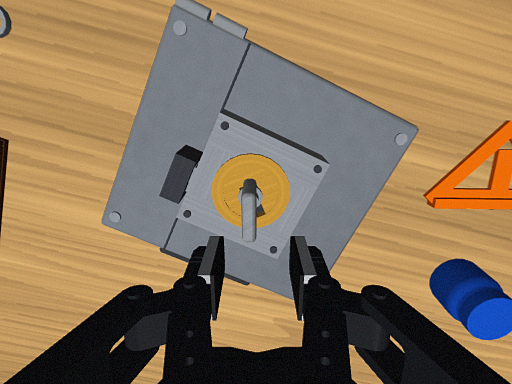

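```bash
cat >> rect.py <<'E'
def disc(p,ci,c,tag):
    im,s=rect(p,ci,c,0.123,0.07,560)
    hsv=cv2.cvtColor(im,cv2.COLOR_RGB2HSV)
    m=((hsv[:,:,0]>12)&(hsv[:,:,0]<32)&(hsv[:,:,1]>140)&(hsv[:,:,2]>60)).astype(np.uint8)
    nl,l,st,_=cv2.connectedComponentsWithStats(m);k=1+np.argmax(st[1:,4]);m=(l==k).astype(np.uint8)
    cs,_=cv2.findContours(m,cv2.RETR_EXTERNAL,cv2.CHAIN_APPROX_NONE)
    e=cv2.fitEllipse(cv2.convexHull(max(cs,key=cv2.contourArea)))
    cv2.imwrite('pics/'+tag,im[:,:,::-1])
    a,b=e[0];return c[0]+.07-b*s,c[1]+.07-a*s,np.array(e[1])*s
E
python3 - <<'E'
from rect import *
np.set_printoptions(precision=4,suppress=True)
f=np.load('w2.npz');p,d=f['p'],f['d'];ci={k:f[k] for k in('K','rvec','tvec')}
print(disc(p,ci,(.585,-.023),'r3.png'))
im2,s=rect(p,ci,(0.585,-0.023),0.173,0.05,500);cv2.imwrite('pics/r4.png',im2[:,:,::-1])
E
```

```text
(0.5836784210205078, -0.022635650634765615, array([0.0613, 0.0616]))
```

View pics/r3.png

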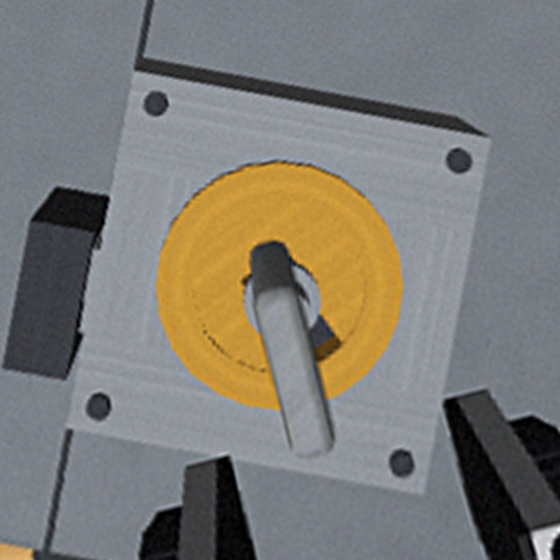

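View pics/r4.png

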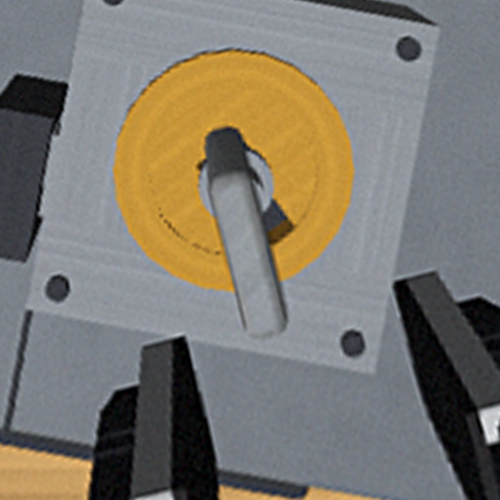

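play_rows(
  motion=[
    [0.3, [0, 0, 0], 0],
    [0.3, [-0.0007, 0.0003, 0], 0],
  ],
)

```text
time: 3.4
tool_pos: [0.5837, -0.0279, 0.2129]
tool_rot: [0.56, 0.434, 0.558, -0.433]
contact_force: [-0.0, -0.2, -0.3]
gripper_width: 0.353
```

```bash
python3 - <<'E'
from rect import *
np.set_printoptions(precision=4,suppress=True)
s=state();M=R.from_quat(s['tool_rot'],scalar_first=True).as_matrix();print(s['time'],s['tool_pos'],s['contact_force'],s['ft_torque'],s['gripper_width'],M)
E
```

```text
3.4 [ 0.5837 -0.0279  0.2129] [-0.0134 -0.243  -0.3114] [-0.0291  0.0546 -0.0019] 0.35264091273424886 [[ 0.0041  0.9685  0.2491]
 [-0.0008  0.2491 -0.9685]
 [-1.      0.0037  0.0017]]
```

play_rows(
  motion=[
    [0.3, [0.001, 0.005, 0], 0],
  ],
)

```text
time: 3.5
tool_pos: [0.5844, -0.0227, 0.2125]
tool_rot: [0.56, 0.434, 0.558, -0.433]
contact_force: [0.5, -0.4, -0.3]
gripper_width: 0.347
```

play_rows(
  motion=[
    [0.3, [0, 0, 0], 0],
  ],
)

```text
time: 3.6
tool_pos: [0.5843, -0.0218, 0.2117]
tool_rot: [0.56, 0.433, 0.558, -0.432]
contact_force: [-0.2, 0.0, 0.0]
gripper_width: 0.354
```

play_rows(
  motion=[
    [0.3, [0, 0, 0], 0],
  ],
)

```text
time: 3.7
tool_pos: [0.5841, -0.0219, 0.211]
tool_rot: [0.559, 0.433, 0.559, -0.433]
contact_force: [-1.2, -0.6, 0.1]
gripper_width: 0.35
```

play_rows(
  motion=[
    [0.3, [0, 0, 0], 0],
  ],
)

```text
time: 3.8
tool_pos: [0.584, -0.022, 0.2106]
tool_rot: [0.559, 0.433, 0.559, -0.433]
contact_force: [0.6, -0.0, 0.2]
gripper_width: 0.344
```

play_rows(
  motion=[
    [0.4, [0.0005, -0.0004, -0.025], 0],
    [0.4, [0.0005, -0.0004, -0.045], 0],
    [0.4, [0.0005, -0.0004, -0.06], 0],
    [0.4, [0.0005, -0.0004, -0.071], 0],
    [0.4, [0.0005, -0.0004, -0.071], 0],
  ],
)

```text
time: 4.3
tool_pos: [0.5833, -0.0223, 0.1373]
tool_rot: [0.558, 0.432, 0.56, -0.434]
contact_force: [0.2, 0.3, -0.7]
gripper_width: 0.303
```

play_rows(
  motion=[
    [0.5, [0, 0, 0], 0],
    [0.5, [0, 0, 0], 0],
    [0.5, [0, 0, 0], 0],
  ],
)

```text
time: 4.6
tool_pos: [0.5852, -0.0226, 0.1406]
tool_rot: [0.56, 0.433, 0.558, -0.433]
contact_force: [0.2, 0.3, -0.6]
gripper_width: 0.251
```

```bash
python3 - <<'E'
from rect import *
np.set_printoptions(precision=4,suppress=True)
s=state();print(s['time'],s['tool_pos'],s['contact_force'],s['gripper_width'],s['joint_pos'])
p,d,ci=grab('wrist','w3.png')
q=proj(ci,[s['tool_pos'],[.5843,-.0224,.173],[.5843,-.0224,.123]]);print(q)
E
```

```text
4.6 [ 0.5852 -0.0226  0.1406] [ 0.1816  0.2846 -0.6393] 0.2507630770537949 [-0.1657  0.0311  1.7906 -0.      1.3178  1.1523]
[[255.8293 249.9312]
 [254.6141 289.1051]
 [255.1302 236.1598]]
```

View pics/w3.png

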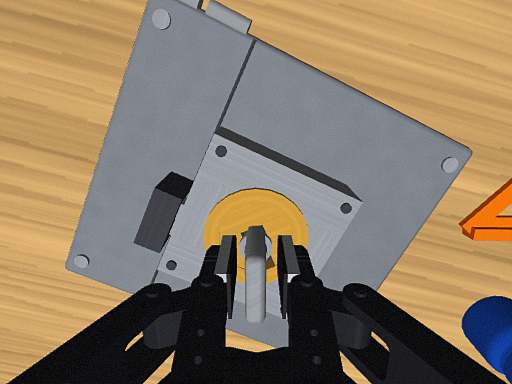

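play_rows(
  motion=[
    [0.72, [0, 0, 0], 0],
    [0.72, [0, 0, 0], 0],
    [0.72, [0, 0, 0], 0],
  ],
)

```text
time: 4.95
tool_pos: [0.5845, -0.0225, 0.1395]
tool_rot: [0.559, 0.433, 0.559, -0.433]
contact_force: [-0.1, 0.3, -0.3]
gripper_width: 0.138
```

```bash
python3 - <<'E'
from rect import *
np.set_printoptions(precision=4,suppress=True)
s=state();print(s['time'],s['tool_pos'],s['contact_force'],s['gripper_width'],s['joint_pos'])
p,d,ci=grab('wrist')
cv2.imwrite('pics/w4.png',cv2.resize(p[200:340,190:320,::-1],None,fx=5,fy=4,interpolation=cv2.INTER_CUBIC))
E
```

```text
4.95 [ 0.5845 -0.0225  0.1395] [-0.068   0.3251 -0.2768] 0.1383121446757563 [-0.1657  0.0318  1.7918  0.      1.3177  1.1523]
```

View pics/w4.png

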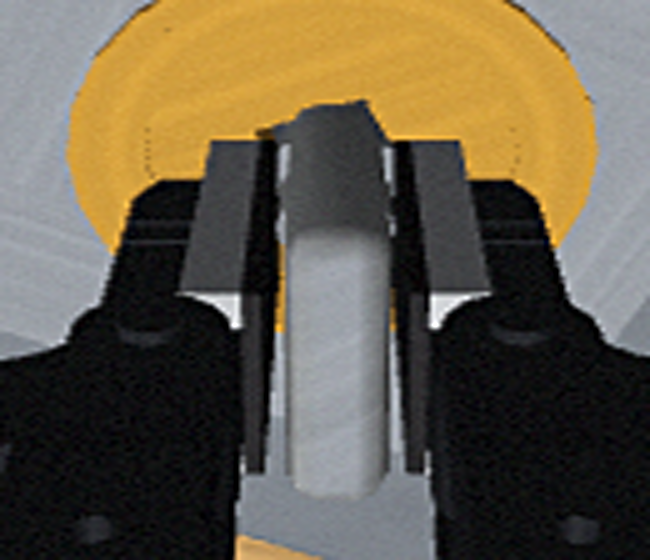

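play_rows(
  motion=[
    [0.77, [0, 0, 0], 0],
    [0.79, [0, 0, 0], 0],
  ],
)

```text
time: 5.2
tool_pos: [0.5845, -0.0225, 0.1395]
tool_rot: [0.559, 0.433, 0.559, -0.433]
contact_force: [-0.1, -0.2, 0.2]
gripper_width: 0.112
```

play_rows(
  motion=[
    [0.82, [0, 0, 0], 0],
    [0.82, [0, 0, 0], 0],
  ],
)

```text
time: 5.4
tool_pos: [0.5845, -0.0224, 0.1395]
tool_rot: [0.559, 0.433, 0.559, -0.433]
contact_force: [-0.1, 0.1, 3.1]
gripper_width: 0.101
```

```bash
cat > st.py <<'E'
from h import *
np.set_printoptions(precision=4,suppress=True)
s=state();M=R.from_quat(s['tool_rot'],scalar_first=True).as_matrix()
print(s['time'],s['tool_pos'],'F',s['contact_force'],'T',s['ft_torque'],'w',s['gripper_width'],'yaw',np.arctan2(M[1,1],M[0,1]),'rel',np.arctan2(M[1,1],M[0,1])+.188,s['joint_pos'])
E
python3 st.py
```

```text
5.4 [ 0.5845 -0.0224  0.1395] F [-0.1361  0.0737  3.0971] T [ 0.2308  0.0791 -0.0065] w 0.10112706331382519 yaw 0.2528898883491645 rel 0.4408898883491645 [-0.1656  0.0318  1.7917  0.0003  1.3179  1.1522]
```

play_rows(
  motion=[
    [0.9, [0, 0, 0], 0],
    [1, [0, 0, 0], 0],
    [1, [0, 0, 0], 0],
  ],
)

```text
time: 5.7
tool_pos: [0.5845, -0.0224, 0.1396]
tool_rot: [0.559, 0.433, 0.559, -0.433]
contact_force: [0.3, 1.4, 2.4]
gripper_width: 0.094
```

```bash
python3 st.py
```

```text
5.7 [ 0.5845 -0.0224  0.1396] F [0.3459 1.3593 2.3525] T [ 0.269   0.1593 -0.0133] w 0.09431868984157836 yaw 0.2527882808557019 rel 0.4407882808557019 [-0.1656  0.0318  1.7917  0.0003  1.3179  1.1523]
```

play_rows(
  motion=[
    [1, [0, 0, 0], -0.05],
    [1, [0, 0, 0], -0.1],
    [1, [0, 0, 0], -0.15],
  ],
)

```text
time: 6.0
tool_pos: [0.5847, -0.0228, 0.1396]
tool_rot: [0.525, 0.474, 0.524, -0.474]
contact_force: [-0.0, 0.5, 2.6]
gripper_width: 0.095
```

```bash
python3 st.py
```

```text
6.0 [ 0.5847 -0.0228  0.1396] F [-0.0482  0.4793  2.6115] T [0.0219 0.0225 0.0106] w 0.09477142212377551 yaw 0.10077624002201663 rel 0.28877624002201663 [-0.1659  0.0318  1.7916 -0.0006  1.3174  1.3043]
```

play_rows(
  motion=[
    [1, [0, 0, 0], -0.05],
    [1, [0, 0, 0], -0.1],
  ],
)

```text
time: 6.2
tool_pos: [0.5847, -0.0229, 0.1396]
tool_rot: [0.501, 0.5, 0.5, -0.5]
contact_force: [-0.5, -0.2, 1.9]
gripper_width: 0.096
```

```bash
python3 st.py
```

```text
6.2 [ 0.5847 -0.0229  0.1396] F [-0.46   -0.1774  1.8798] T [-0.1033 -0.0303  0.0097] w 0.09606779660639891 yaw 0.0007968506259615741 rel 0.18879685062596158 [-0.1659  0.0318  1.7916 -0.0008  1.3173  1.4043]
```

play_rows(
  motion=[
    [1, [0, 0, 0], -0.05],
    [1, [0, 0, 0], -0.1],
  ],
)

```text
time: 6.4
tool_pos: [0.5845, -0.0233, 0.1395]
tool_rot: [-0.475, -0.524, -0.474, 0.525]
contact_force: [-0.4, -0.6, 1.9]
gripper_width: 0.101
```

```bash
python3 st.py
```

```text
6.4 [ 0.5845 -0.0233  0.1395] F [-0.3879 -0.5744  1.917 ] T [-0.2206  0.1254 -0.0057] w 0.10097792282644254 yaw -0.09909829327761908 rel 0.08890170672238092 [-0.1662  0.0318  1.7917 -0.0018  1.3176  1.5042]
```

```bash
cat > pic.py <<'E'
import sys
from rect import *
p,d,ci=grab('wrist')
cv2.imwrite('pics/'+sys.argv[1],cv2.resize(p[190:350,176:336,::-1],None,fx=3.7,fy=3.7,interpolation=cv2.INTER_CUBIC))
E
python3 pic.py w5.png
```

```text
(no output)
```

View pics/w5.png

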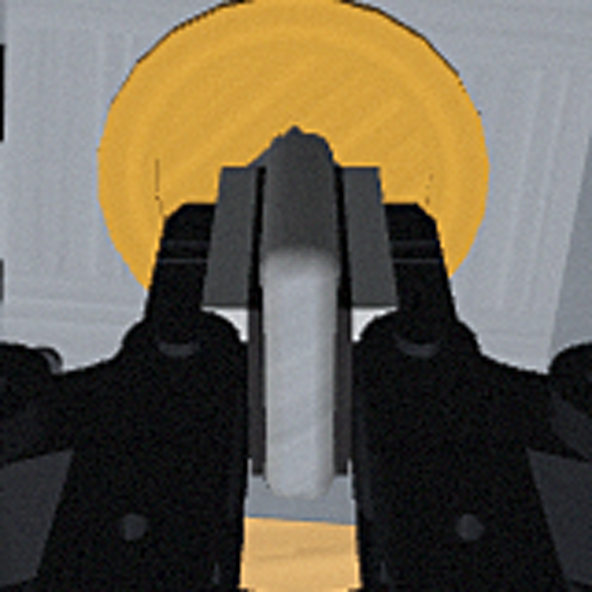

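play_rows(
  motion=[
    [1, [0, 0, 0], -0.05],
    [1, [0, 0, 0], -0.1],
  ],
)

```text
time: 6.65
tool_pos: [0.5844, -0.0233, 0.1396]
tool_rot: [-0.449, -0.547, -0.448, 0.547]
contact_force: [0.3, -1.0, 3.7]
gripper_width: 0.097
```

```bash
python3 st.py
```

```text
6.65 [ 0.5844 -0.0233  0.1396] F [ 0.2743 -1.0159  3.7069] T [-0.3055  0.2403  0.0439] w 0.09729295609712112 yaw -0.19823105105563688 rel -0.010231051055636875 [-0.1662  0.0318  1.7917 -0.0018  1.3179  1.6033]
```

play_rows(
  motion=[
    [1, [0, 0, 0], -0.05],
    [1, [0, 0, 0], -0.1],
  ],
)

```text
time: 6.85
tool_pos: [0.5843, -0.0233, 0.1396]
tool_rot: [-0.421, -0.568, -0.42, 0.569]
contact_force: [-1.8, -2.0, 3.4]
gripper_width: 0.097
```

```bash
python3 st.py
```

```text
6.85 [ 0.5843 -0.0233  0.1396] F [-1.8358 -1.9601  3.4042] T [-0.2608  0.2939  0.0097] w 0.09670527040623635 yaw -0.2982327102722425 rel -0.11023271027224252 [-0.1662  0.0318  1.7917 -0.0018  1.3181  1.7033]
```

play_rows(
  motion=[
    [1, [0, 0, 0], -0.04],
    [1, [0, 0, 0], -0.08],
  ],
)

```text
time: 7.05
tool_pos: [0.5842, -0.0233, 0.1395]
tool_rot: [-0.398, -0.584, -0.397, 0.586]
contact_force: [-1.7, -1.6, 3.8]
gripper_width: 0.096
```

```bash
python3 st.py
```

```text
7.05 [ 0.5842 -0.0233  0.1395] F [-1.7389 -1.5751  3.7632] T [-0.2773  0.3794  0.0389] w 0.09576796231078752 yaw -0.3778394631103605 rel -0.18983946311036048 [-0.1662  0.0317  1.7918 -0.0018  1.3185  1.7829]
```

play_rows(
  motion=[
    [1, [0, 0, 0], -0.03],
    [1, [0, 0, 0], -0.03],
  ],
)

```text
time: 7.25
tool_pos: [0.5842, -0.0232, 0.1395]
tool_rot: [-0.389, -0.59, -0.388, 0.591]
contact_force: [-2.3, -2.1, 3.9]
gripper_width: 0.092
```

```bash
python3 st.py
```

```text
7.25 [ 0.5842 -0.0232  0.1395] F [-2.2555 -2.1018  3.9049] T [-0.4293  0.4475  0.011 ] w 0.09248075096122246 yaw -0.40640605593411905 rel -0.21840605593411905 [-0.1662  0.0317  1.7918 -0.0017  1.3185  1.8114]
```

play_rows(
  motion=[
    [1, [0, 0, 0], -0.03],
    [1, [0, 0, 0], -0.03],
  ],
)

```text
time: 7.45
tool_pos: [0.5842, -0.0232, 0.1395]
tool_rot: [-0.38, -0.596, -0.38, 0.597]
contact_force: [-1.5, -2.8, 5.2]
gripper_width: 0.099
```

```bash
python3 st.py
```

```text
7.45 [ 0.5842 -0.0232  0.1395] F [-1.5327 -2.8389  5.2058] T [-0.5865  0.5095  0.0182] w 0.09920371789820143 yaw -0.4361536297559125 rel -0.24815362975591249 [-0.1662  0.0317  1.7918 -0.0016  1.3185  1.8412]
```

play_rows(
  motion=[
    [1, [0, 0, 0], -0.02],
    [1, [0, 0, 0], -0.02],
  ],
)

```text
time: 7.65
tool_pos: [0.5842, -0.0231, 0.1395]
tool_rot: [-0.374, -0.6, -0.373, 0.601]
contact_force: [-3.4, -2.7, 5.3]
gripper_width: 0.099
```

```bash
python3 st.py
```

```text
7.65 [ 0.5842 -0.0231  0.1395] F [-3.3951 -2.6524  5.335 ] T [-0.7546  0.6963  0.0625] w 0.09898405244845077 yaw -0.4571031999795082 rel -0.2691031999795082 [-0.1661  0.0317  1.7918 -0.0014  1.3184  1.8622]
```

play_rows(
  motion=[
    [1, [0, 0, 0], -0.02],
    [1, [0, 0, 0], -0.02],
  ],
)

```text
time: 7.85
tool_pos: [0.5842, -0.023, 0.1395]
tool_rot: [-0.368, -0.604, -0.367, 0.604]
contact_force: [-3.7, -3.0, 4.9]
gripper_width: 0.097
```

```bash
python3 st.py
```

```text
7.85 [ 0.5842 -0.023   0.1395] F [-3.6677 -2.9997  4.8644] T [-0.692   0.683   0.1073] w 0.0971469590645509 yaw -0.4770867467412813 rel -0.2890867467412813 [-0.166   0.0317  1.7918 -0.0012  1.3184  1.8822]
```

play_rows(
  motion=[
    [1, [0, 0, 0], 0],
  ],
)

```text
time: 7.95
tool_pos: [0.5843, -0.023, 0.1395]
tool_rot: [-0.368, -0.604, -0.368, 0.604]
contact_force: [-3.8, -3.7, 6.1]
gripper_width: 0.096
```

```bash
python3 st.py; python3 pic.py w6.png; python3 st.py
```

```text
7.95 [ 0.5843 -0.023   0.1395] F [-3.7989 -3.6833  6.1254] T [-0.7205  0.6495  0.0198] w 0.09611899345545145 yaw -0.4768292422134716 rel -0.2888292422134716 [-0.166   0.0317  1.7918 -0.0012  1.3184  1.8819]
8.0 [ 0.5843 -0.023   0.1395] F [-3.5596 -3.6168  4.7101] T [-0.692   0.6747  0.0136] w 0.09484216512985504 yaw -0.4768244938736654 rel -0.2888244938736654 [-0.166   0.0317  1.7918 -0.0012  1.3184  1.8819]
```

View pics/w6.png

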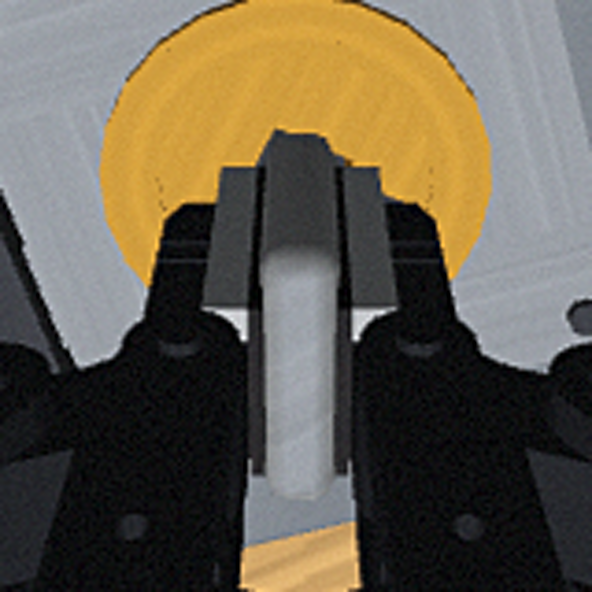

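```bash
cat > av.py <<'E'
from h import *
np.set_printoptions(precision=3,suppress=True)
F=[];T=[];W=[]
for i in range(6):
    s=state();F.append(s['contact_force']);T.append(s['ft_torque']);W.append(s['gripper_width'])
    if i<5: cams.grab_frame('wrist')
M=R.from_quat(s['tool_rot'],scalar_first=True).as_matrix()
print(s['time'],s['tool_pos'],'F',np.mean(F,0),'T',np.mean(T,0),'sdTz',np.std([t[2] for t in T]),'w',np.mean(W),'rel',np.arctan2(M[1,1],M[0,1])+.188)
E
python3 av.py
```

```text
8.25 [ 0.584 -0.023  0.14 ] F [-3.297 -3.208  5.528] T [-0.688  0.66   0.033] sdTz 0.019859280793980704 w 0.0955654518857465 rel -0.2888058157527293
```

play_rows(
  motion=[
    [1, [0, 0, 0], -0.02],
    [1, [0, 0, 0], -0.02],
  ],
)

```text
time: 8.45
tool_pos: [0.5842, -0.0229, 0.1395]
tool_rot: [-0.362, -0.607, -0.361, 0.608]
contact_force: [-3.7, -2.4, 5.9]
gripper_width: 0.1
```

```bash
python3 av.py
```

```text
8.7 [ 0.584 -0.023  0.14 ] F [-3.597 -2.553  5.594] T [-0.628  0.661  0.051] sdTz 0.015340120196405004 w 0.0972956035637052 rel -0.30885054314241417
```

play_rows(
  motion=[
    [1, [0, 0, 0], -0.02],
    [1, [0, 0, 0], -0.02],
  ],
)

```text
time: 8.9
tool_pos: [0.5843, -0.0229, 0.1395]
tool_rot: [-0.356, -0.611, -0.355, 0.612]
contact_force: [-2.8, -1.7, 4.9]
gripper_width: 0.099
```

```bash
python3 av.py
```

```text
9.15 [ 0.584 -0.023  0.14 ] F [-3.138 -2.695  5.162] T [-0.606  0.664  0.039] sdTz 0.020785491430049974 w 0.0969017837451155 rel -0.32880200524189146
```

play_rows(
  motion=[
    [1, [0, 0, 0], -0.02],
    [1, [0, 0, 0], -0.02],
  ],
)

```text
time: 9.35
tool_pos: [0.5843, -0.0228, 0.1395]
tool_rot: [-0.35, -0.614, -0.349, 0.615]
contact_force: [-2.4, -2.6, 5.4]
gripper_width: 0.093
```

```bash
python3 av.py
```

```text
9.6 [ 0.584 -0.023  0.14 ] F [-3.215 -2.506  4.998] T [-0.578  0.687  0.064] sdTz 0.04030256755678396 w 0.09663585444748142 rel -0.3488429091065485
```

play_rows(
  motion=[
    [1, [0, 0, 0], -0.02],
    [1, [0, 0, 0], -0.02],
  ],
)

```text
time: 9.8
tool_pos: [0.5842, -0.0229, 0.1396]
tool_rot: [-0.343, -0.618, -0.343, 0.619]
contact_force: [-3.6, -2.5, 5.3]
gripper_width: 0.1
```

```bash
python3 av.py
```

```text
10.05 [ 0.584 -0.023  0.14 ] F [-3.973 -2.615  5.511] T [-0.585  0.704  0.095] sdTz 0.025340332043518127 w 0.09655081413856352 rel -0.36870493511408836
```

play_rows(
  motion=[
    [1, [0, 0, 0], -0.015],
    [1, [0, 0, 0], -0.015],
  ],
)

```text
time: 10.25
tool_pos: [0.5841, -0.023, 0.1395]
tool_rot: [-0.339, -0.62, -0.339, 0.621]
contact_force: [-3.3, -3.1, 5.2]
gripper_width: 0.096
```

```bash
python3 av.py; python3 pic.py w7.png
```

```text
10.5 [ 0.584 -0.023  0.14 ] F [-3.766 -3.196  5.865] T [-0.65   0.783  0.136] sdTz 0.03232890848837213 w 0.09711111990219817 rel -0.3836603605217292
```

View pics/w7.png

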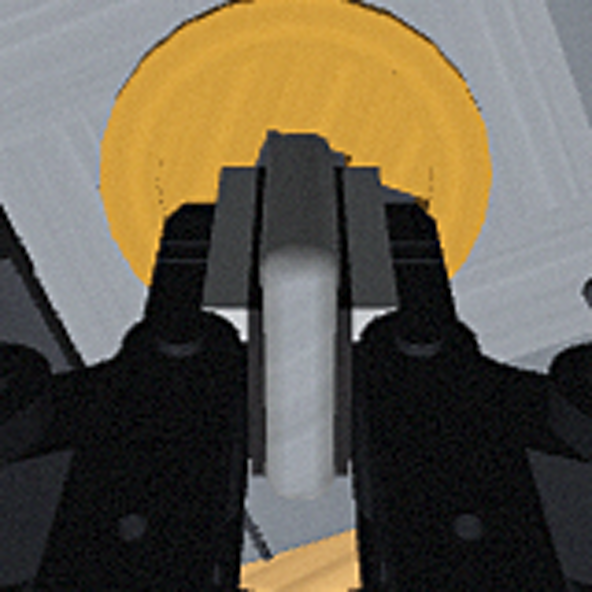

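play_rows(
  motion=[
    [1, [0, 0, 0], 0.06],
    [1, [0, 0, 0], 0.14],
    [1, [0, 0, 0], 0.22],
    [1, [0, 0, 0], 0.3],
    [1, [0, 0, 0], 0.38],
  ],
)

```text
time: 11.05
tool_pos: [0.5851, -0.0219, 0.1396]
tool_rot: [0.451, 0.546, 0.451, -0.544]
contact_force: [0.3, 0.8, 2.6]
gripper_width: 0.094
```

```bash
python3 av.py
```

```text
11.3 [ 0.585 -0.022  0.14 ] F [0.558 0.623 3.272] T [ 0.114 -0.127  0.001] sdTz 0.021949381459973726 w 0.09740710904819994 rel -0.005474952912965153
```

play_rows(
  motion=[
    [1, [0, 0, 0], 0.08],
    [1, [0, 0, 0], 0.16],
    [1, [0, 0, 0], 0.24],
    [1, [0, 0, 0], 0.32],
    [1, [0, 0, 0], 0.4],
  ],
)

```text
time: 11.8
tool_pos: [0.5847, -0.0224, 0.1396]
tool_rot: [0.55, 0.445, 0.55, -0.445]
contact_force: [0.5, 1.2, 3.6]
gripper_width: 0.094
```

```bash
python3 av.py
```

```text
12.05 [ 0.585 -0.022  0.14 ] F [0.099 0.463 3.838] T [ 0.052 -0.03  -0.001] sdTz 0.022747684483689915 w 0.09670117325608063 rel 0.39403299699575134
```

play_rows(
  motion=[
    [1, [0, 0, 0], 0.06],
    [1, [0, 0, 0], 0.12],
    [1, [0, 0, 0], 0.18],
    [1, [0, 0, 0], 0.24],
  ],
)

```text
time: 12.45
tool_pos: [0.5846, -0.0225, 0.1395]
tool_rot: [0.599, 0.376, 0.599, -0.376]
contact_force: [0.9, 1.0, 4.3]
gripper_width: 0.098
```

```bash
python3 av.py
```

```text
12.7 [ 0.585 -0.023  0.14 ] F [0.419 0.262 4.783] T [ 0.039 -0.018  0.001] sdTz 0.026258619725860965 w 0.0960358985527912 rel 0.6342431270151347
```

play_rows(
  motion=[
    [1, [0, 0, 0], 0.04],
    [1, [0, 0, 0], 0.08],
  ],
)

```text
time: 12.9
tool_pos: [0.5846, -0.0225, 0.1395]
tool_rot: [0.613, 0.352, 0.613, -0.352]
contact_force: [-0.0, -0.6, 4.6]
gripper_width: 0.096
```

```bash
python3 av.py;python3 pic.py w8.png
```

```text
13.15 [ 0.585 -0.023  0.14 ] F [-0.088  0.276  5.041] T [0.064 0.031 0.009] sdTz 0.02848855962778805 w 0.09746072027576375 rel 0.7144598555902772
```

View pics/w8.png

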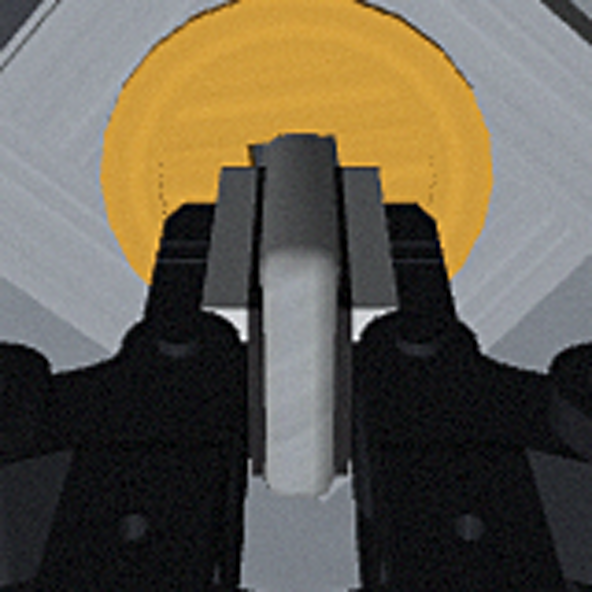

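play_rows(
  motion=[
    [1, [0, 0, 0], 0.03],
    [1, [0, 0, 0], 0.06],
  ],
)

```text
time: 13.4
tool_pos: [0.5845, -0.0226, 0.1395]
tool_rot: [0.623, 0.334, 0.623, -0.334]
contact_force: [-0.4, 0.1, 5.9]
gripper_width: 0.098
```

```bash
python3 av.py
```

```text
13.65 [ 0.585 -0.023  0.14 ] F [-0.118 -0.129  5.311] T [0.027 0.003 0.011] sdTz 0.017617729179538143 w 0.09721295414764652 rel 0.7744346686328623
```

play_rows(
  motion=[
    [1, [0, 0, 0], 0.03],
    [1, [0, 0, 0], 0.03],
  ],
)

```text
time: 13.85
tool_pos: [0.5845, -0.0225, 0.1395]
tool_rot: [0.628, 0.325, 0.628, -0.325]
contact_force: [0.3, -0.4, 5.4]
gripper_width: 0.094
```

```bash
python3 av.py
```

```text
14.1 [ 0.585 -0.023  0.14 ] F [-0.241 -0.056  5.414] T [ 0.018  0.008 -0.016] sdTz 0.032635915973190675 w 0.09488979869425594 rel 0.8044525227731909
```

play_rows(
  motion=[
    [1, [0, 0, 0], 0.02],
    [1, [0, 0, 0], 0.02],
  ],
)

```text
time: 14.3
tool_pos: [0.5845, -0.0225, 0.1395]
tool_rot: [0.631, 0.318, 0.631, -0.318]
contact_force: [0.1, 0.4, 5.2]
gripper_width: 0.096
```

```bash
python3 av.py
```

```text
14.55 [ 0.585 -0.023  0.14 ] F [-0.074  0.528  5.408] T [ 0.053  0.05  -0.017] sdTz 0.034649433713772375 w 0.09661478084095697 rel 0.8244234466924873
```

play_rows(
  motion=[
    [1, [0, 0, 0], 0.02],
    [1, [0, 0, 0], 0.02],
  ],
)

```text
time: 14.75
tool_pos: [0.5843, -0.0224, 0.1395]
tool_rot: [0.634, 0.312, 0.635, -0.312]
contact_force: [-0.7, 0.3, 5.8]
gripper_width: 0.098
```

```bash
python3 av.py
```

```text
15.0 [ 0.584 -0.022  0.14 ] F [-0.851  0.684  5.722] T [ 0.117  0.161 -0.031] sdTz 0.024635658661726068 w 0.09554641960249642 rel 0.8444249880437256
```

play_rows(
  motion=[
    [1, [0, 0, 0], 0.02],
    [1, [0, 0, 0], 0.02],
  ],
)

```text
time: 15.2
tool_pos: [0.5842, -0.0222, 0.1395]
tool_rot: [0.637, 0.306, 0.638, -0.306]
contact_force: [-1.5, 0.9, 6.5]
gripper_width: 0.096
```

```bash
python3 av.py
```

```text
15.45 [ 0.584 -0.022  0.14 ] F [-1.408  1.128  6.216] T [ 0.209  0.257 -0.058] sdTz 0.023586797222947688 w 0.09746167889979986 rel 0.8644048682230923
```

play_rows(
  motion=[
    [1, [0, 0, 0], 0.02],
    [1, [0, 0, 0], 0.02],
  ],
)

```text
time: 15.65
tool_pos: [0.584, -0.0221, 0.1395]
tool_rot: [0.64, 0.299, 0.641, -0.299]
contact_force: [-1.8, 1.2, 6.8]
gripper_width: 0.095
```

```bash
python3 av.py
```

```text
15.9 [ 0.584 -0.022  0.14 ] F [-1.597  1.685  6.327] T [ 0.282  0.368 -0.056] sdTz 0.015571274621431562 w 0.09655741546835851 rel 0.8843632886153512
```

play_rows(
  motion=[
    [1, [0, 0, 0], 0.015],
    [1, [0, 0, 0], 0.015],
  ],
)

```text
time: 16.1
tool_pos: [0.5839, -0.022, 0.1395]
tool_rot: [0.642, 0.295, 0.643, -0.294]
contact_force: [-1.7, 2.7, 6.7]
gripper_width: 0.097
```

```bash
python3 av.py
```

```text
16.35 [ 0.584 -0.022  0.14 ] F [-2.184  1.567  6.737] T [ 0.324  0.43  -0.093] sdTz 0.01692863952583941 w 0.09708872716034604 rel 0.8993784354233405
```

play_rows(
  motion=[
    [1, [0, 0, 0], -0.02],
    [1, [0, 0, 0], -0.045],
    [1, [0, 0, 0], -0.045],
  ],
)

```text
time: 16.65
tool_pos: [0.5841, -0.0222, 0.1395]
tool_rot: [0.636, 0.309, 0.636, -0.309]
contact_force: [-1.6, 1.1, 6.1]
gripper_width: 0.1
```

```bash
python3 av.py
```

```text
16.9 [ 0.584 -0.022  0.139] F [-1.473  1.124  6.439] T [0.241 0.331 0.001] sdTz 0.0332068083122697 w 0.09682957693984413 rel 0.854577315957864
```

play_rows(
  motion=[
    [1, [0, 0, 0.002], 0],
    [1, [0, 0, 0.004], 0],
    [1, [0, 0, 0.004], 0],
  ],
)

```text
time: 17.2
tool_pos: [0.5838, -0.0224, 0.1424]
tool_rot: [0.636, 0.308, 0.637, -0.309]
contact_force: [0.1, 0.2, -1.5]
gripper_width: 0.097
```

```bash
python3 av.py
```

```text
17.45 [ 0.584 -0.022  0.143] F [-0.382  0.317 -1.136] T [0.061 0.076 0.014] sdTz 0.020735575910351908 w 0.09856316716125213 rel 0.8555938151117357
```

play_rows(
  motion=[
    [1, [0, 0, 0.002], 0],
    [1, [0, 0, 0.004], 0],
    [1, [0, 0, 0.005], 0],
  ],
)

```text
time: 17.75
tool_pos: [0.5842, -0.0223, 0.1484]
tool_rot: [0.636, 0.309, 0.636, -0.308]
contact_force: [-0.6, 1.3, -1.8]
gripper_width: 0.1
```

```bash
python3 av.py
```

```text
18.0 [ 0.584 -0.022  0.148] F [-1.508  1.75  -0.693] T [ 0.324  0.314 -0.03 ] sdTz 0.00682684179460972 w 0.09731296345600744 rel 0.8558291001802227
```

play_rows(
  motion=[
    [1, [0, 0, 0.002], 0],
    [1, [0, 0, 0.003], 0],
    [1, [0, 0, 0.003], 0],
  ],
)

```text
time: 18.3
tool_pos: [0.5843, -0.0224, 0.1513]
tool_rot: [0.636, 0.309, 0.636, -0.309]
contact_force: [-2.0, 1.6, -1.9]
gripper_width: 0.095
```

```bash
python3 av.py
```

```text
18.55 [ 0.584 -0.022  0.151] F [-2.153  1.821 -1.459] T [ 0.388  0.388 -0.026] sdTz 0.011058133764582877 w 0.0955587211265549 rel 0.8558366671288502
```

play_rows(
  motion=[
    [1, [0, 0, 0.003], 0],
    [1, [0, 0, 0.006], 0],
    [1, [0, 0, 0.009], 0],
  ],
)

```text
time: 18.85
tool_pos: [0.5848, -0.0227, 0.1609]
tool_rot: [0.637, 0.309, 0.636, -0.309]
contact_force: [-0.7, 1.8, -0.6]
gripper_width: 0.094
```

```bash
python3 st.py
```

```text
18.85 [ 0.5848 -0.0227  0.1609] F [-0.6503  1.8242 -0.604 ] T [0.1716 0.0944 0.0219] w 0.09368942206734357 yaw 0.6677180753813323 rel 0.8557180753813323 [-0.1658  0.0115  1.7749 -0.0002  1.3542  0.7373]
```

play_rows(
  motion=[
    [1, [0, 0, 0.004], 0],
    [1, [0, 0, 0.008], 0],
    [1, [0, 0, 0.012], 0],
    [1, [0, 0, 0.016], 0],
  ],
)

```text
time: 19.25
tool_pos: [0.5847, -0.0227, 0.177]
tool_rot: [0.637, 0.309, 0.636, -0.309]
contact_force: [-0.1, 0.9, -1.6]
gripper_width: 0.099
```

```bash
python3 st.py
```

```text
19.25 [ 0.5847 -0.0227  0.177 ] F [-0.0934  0.8546 -1.6107] T [0.0322 0.0273 0.0798] w 0.09874400604106709 yaw 0.6677636634804371 rel 0.8557636634804371 [-0.1659 -0.0027  1.7612 -0.0003  1.382   0.7372]
```

play_rows(
  motion=[
    [1, [0, 0, 0.02], 0],
    [1, [0, 0, 0.05], 0],
    [1, [0, 0, 0.08], 0],
    [1, [0, 0, 0.1], 0],
    [1, [0, 0, 0.1], 0],
  ],
)

```text
time: 19.75
tool_pos: [0.5863, -0.0229, 0.2812]
tool_rot: [0.639, 0.309, 0.633, -0.308]
contact_force: [-0.1, 0.0, -0.8]
gripper_width: 0.102
```

```bash
python3 av.py; python3 - <<'E'
from h import *
np.set_printoptions(precision=4,suppress=True)
grab('wrist','w9.png')
for n in ('scene','side'):
    p,d,ci=grab(n,n+'9.png')
    print(n,[(x['at'],x['score']) for x in nets.landmark_of(n,'dish')][:1],[(x['at'],x['score']) for x in nets.recognise(n,'dish')][:1])
    np.savez(n+'9.npz',p=p,d=d,**ci)
    print([(x['at'],x['score']) for x in nets.landmark_of(n,'key_tip')][:1])
    v,u=np.mgrid[0:384,0:512];W=world(ci,d,u,v)
    m=(d>0)&(W[...,2]>.018)&(W[...,2]<.034)&(abs(W[...,0]-.463)<.12)&(abs(W[...,1]-.331)<.12)
    P=W[m];print(len(P),cv2.minAreaRect((P[:,:2]*1000).astype(np.float32)))
E
```

```text
20.0 [ 0.584 -0.022  0.274] F [-0.176 -0.06  -1.387] T [-0.011  0.004 -0.001] sdTz 0.01535836587023905 w 0.09796323227126212 rel 0.8557836409030244
scene [([0.4644, 0.3292, -0.0002], 0.89)] [([0.4638, 0.3289, 0.0078], 0.62)]
[]
688 ((465.5699462890625, 326.4563903808594), (139.73744201660156, 153.88119506835938), 85.01618957519531)
side [([0.4661, 0.3281, 0.0024], 0.98)] [([0.4674, 0.3308, 0.0036], 0.63)]
[([0.5853, -0.0248, 0.2326], 0.76)]
484 ((464.1832275390625, 325.2193603515625), (144.7911834716797, 150.15284729003906), 84.87601470947266)
```

View pics/scene9.png

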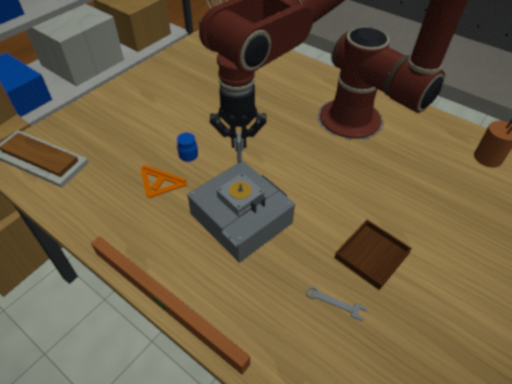

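View pics/w9.png

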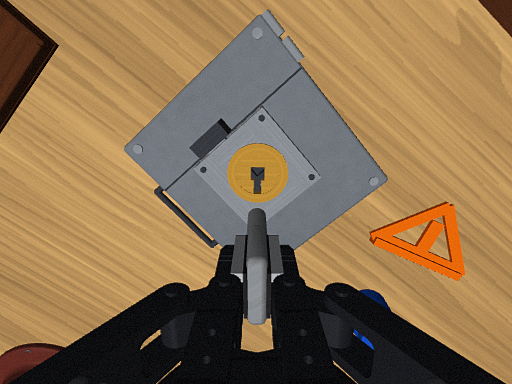

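play_rows(
  motion=[
    [1, [-0.007, 0.02, 0], 0],
    [1, [-0.019, 0.055, 0], 0],
    [1, [-0.031, 0.09, 0], 0],
    [1, [-0.043, 0.125, 0], 0],
    [1, [-0.055, 0.16, 0], 0],
  ],
)

```text
time: 20.95
tool_pos: [0.5289, 0.1387, 0.2765]
tool_rot: [0.636, 0.309, 0.636, -0.309]
contact_force: [0.5, 0.9, -1.1]
gripper_width: 0.099
```

play_rows(
  motion=[
    [1, [-0.012, 0.035, -0.01], 0],
    [1, [-0.024, 0.07, -0.03], 0],
    [1, [-0.036, 0.105, -0.05], 0],
    [1, [-0.048, 0.14, -0.07], 0],
    [1, [-0.059, 0.172, -0.09], 0],
  ],
)

```text
time: 21.45
tool_pos: [0.4697, 0.3111, 0.1859]
tool_rot: [0.636, 0.309, 0.636, -0.308]
contact_force: [0.7, -0.4, -1.9]
gripper_width: 0.095
```

play_rows(
  motion=[
    [1, [-0.005, 0.018, -0.02], 0],
    [1, [-0.005, 0.018, -0.04], 0],
    [1, [-0.005, 0.018, -0.06], 0],
    [1, [-0.005, 0.018, -0.07], 0],
    [1, [-0.005, 0.018, -0.07], 0],
  ],
)

```text
time: 21.95
tool_pos: [0.4644, 0.3269, 0.1145]
tool_rot: [0.636, 0.308, 0.637, -0.31]
contact_force: [-0.2, -0.2, -1.0]
gripper_width: 0.095
```

```bash
python3 av.py; python3 - <<'E'
from h import *
grab('wrist','w10.png')
for n in ('scene','side'):
    grab(n,n+'10.png')
    print([(x['at'],x['score']) for x in nets.landmark_of(n,'key_tip')][:1],[(x['at'],x['score']) for x in nets.landmark_of(n,'key_bow')][:1])
E
```

```text
22.2 [0.466 0.328 0.118] F [-0.06  -0.004 -0.618] T [-0.015  0.002 -0.026] sdTz 0.029358895033833793 w 0.09567869644457346 rel 0.8554634598469868
[([0.4655, 0.3288, 0.0711], 0.41)] [([0.463, 0.3264, 0.1356], 0.63)]
[([0.4607, 0.3259, 0.073], 0.45)] [([0.4692, 0.3257, 0.1363], 0.63)]
```

View pics/w10.png

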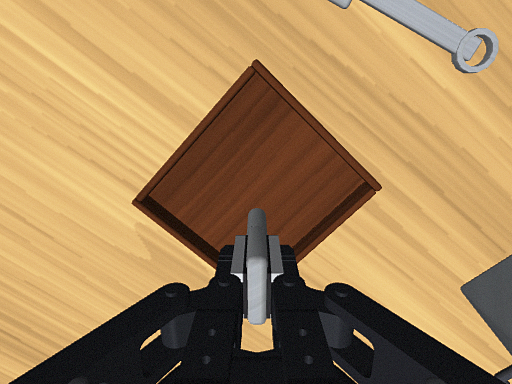

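View pics/scene10.png

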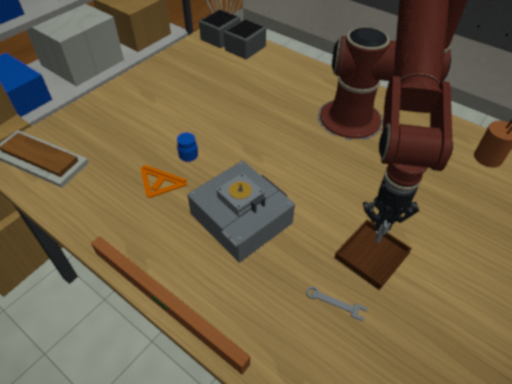

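play_rows(
  motion=[
    [1, [0, 0, -0.015], 0],
    [1, [0, 0, -0.03], 0],
    [1, [0, 0, -0.045], 0],
    [1, [0, 0, -0.055], 0],
    [1, [0, 0, -0.058], 0],
  ],
)

```text
time: 23.05
tool_pos: [0.4639, 0.3267, 0.0555]
tool_rot: [0.635, 0.307, 0.637, -0.31]
contact_force: [-0.3, -0.1, -1.2]
gripper_width: 0.092
```

play_rows(
  motion=[
    [1, [0, 0, 0], 0],
    [1, [0, 0, 0], 0],
    [1, [0, 0, -0.001], 0],
    [1, [0, 0, -0.002], 0],
  ],
)

```text
time: 23.45
tool_pos: [0.466, 0.3278, 0.0571]
tool_rot: [0.637, 0.309, 0.636, -0.308]
contact_force: [-0.3, -0.3, -0.2]
gripper_width: 0.096
```

```bash
python3 av.py
```

```text
23.7 [0.465 0.328 0.056] F [-0.358 -0.285 -0.599] T [-0.013 -0.014 -0.015] sdTz 0.026019167116804024 w 0.09731439879372561 rel 0.8558033317634686
```

play_rows(
  motion=[
    [1, [0, 0, -0.001], 0],
    [1, [0, 0, -0.001], 0],
  ],
)

```text
time: 23.9
tool_pos: [0.4653, 0.3274, 0.0552]
tool_rot: [0.636, 0.308, 0.636, -0.309]
contact_force: [-0.8, -0.5, -1.4]
gripper_width: 0.098
```

play_rows(
  motion=[
    [1, [0, 0, -0.001], 0],
    [1, [0, 0, -0.001], 0],
  ],
)

```text
time: 24.1
tool_pos: [0.4653, 0.3274, 0.0541]
tool_rot: [0.636, 0.308, 0.636, -0.309]
contact_force: [-1.1, 0.0, -1.0]
gripper_width: 0.097
```

play_rows(
  motion=[
    [1, [0, 0, -0.001], 0],
    [1, [0, 0, -0.001], 0],
  ],
)

```text
time: 24.3
tool_pos: [0.4653, 0.3274, 0.0531]
tool_rot: [0.636, 0.308, 0.636, -0.309]
contact_force: [-0.3, -0.3, -1.1]
gripper_width: 0.093
```

play_rows(
  motion=[
    [1, [0, 0, -0.001], 0],
    [1, [0, 0, -0.001], 0],
  ],
)

```text
time: 24.5
tool_pos: [0.4656, 0.3276, 0.0526]
tool_rot: [0.636, 0.309, 0.636, -0.308]
contact_force: [-0.4, -0.3, 0.9]
gripper_width: 0.098
```

play_rows(
  motion=[
    [1, [0, 0, -0.001], 0],
    [1, [0, 0, -0.001], 0],
  ],
)

```text
time: 24.7
tool_pos: [0.4657, 0.3277, 0.0525]
tool_rot: [0.636, 0.309, 0.636, -0.308]
contact_force: [-2.6, -0.8, 5.9]
gripper_width: 0.1
```

```bash
python3 - <<'E'
from h import *
for n in ('scene','side'):
    p,d,ci=grab(n)
    q=proj(ci,[[.465,.327,.03]])[0].astype(int);print(q)
    cv2.imwrite('pics/c_%s.png'%n,cv2.resize(p[max(0,q[1]-60):q[1]+60,q[0]-60:q[0]+60,::-1],None,fx=5,fy=5,interpolation=cv2.INTER_CUBIC))
E
```

```text
[373 249]
[198 148]
```

View pics/c_scene.png

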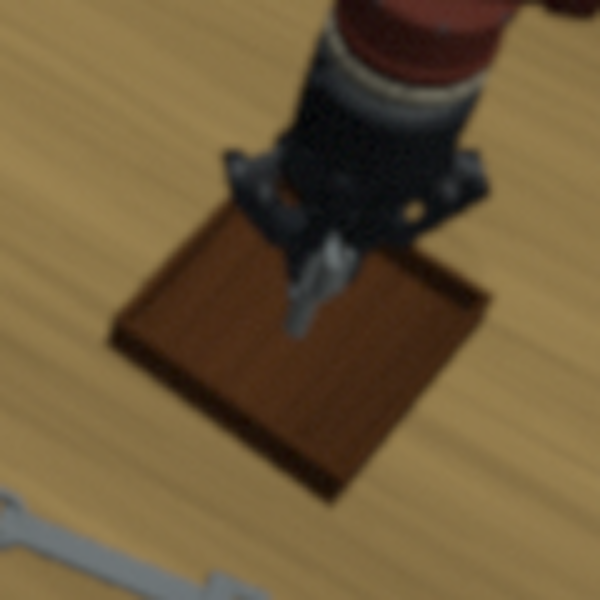

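View pics/c_side.png

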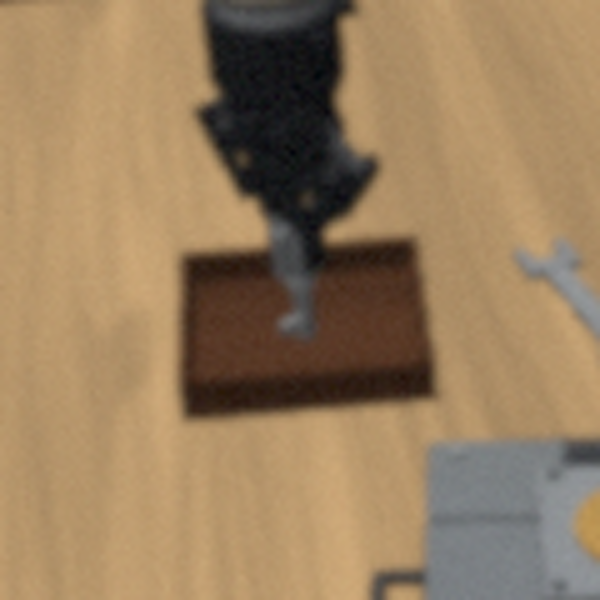

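play_rows(
  motion=[
    [1, [0, 0, 0.001], 0],
    [0.8, [0, 0, 0.001], 0],
    [0.75, [0, 0, 0.001], 0],
    [0.7, [0, 0, 0.001], 0],
    [0.6, [0, 0, 0.001], 0],
  ],
)

```text
time: 25.3
tool_pos: [0.4653, 0.3274, 0.0521]
tool_rot: [0.636, 0.308, 0.636, -0.309]
contact_force: [0.3, 0.2, -0.4]
gripper_width: 0.196
```

play_rows(
  motion=[
    [0.5, [0, 0, 0], 0],
    [0.4, [0, 0, 0], 0],
    [0.3, [0, 0, 0], 0],
    [0.3, [0, 0, 0], 0],
    [0.3, [0, 0, 0], 0],
  ],
)

```text
time: 25.8
tool_pos: [0.4654, 0.3275, 0.0523]
tool_rot: [0.636, 0.309, 0.636, -0.309]
contact_force: [0.4, -0.1, -1.0]
gripper_width: 0.352
```

```bash
python3 av.py;  python3 - <<'E'
from h import *
grab('wrist','w11.png')
for n in ('side',):
    p,d,ci=grab(n)
    q=proj(ci,[[.465,.327,.03]])[0].astype(int)
    cv2.imwrite('pics/d_%s.png'%n,cv2.resize(p[max(0,q[1]-60):q[1]+60,q[0]-60:q[0]+60,::-1],None,fx=5,fy=5,interpolation=cv2.INTER_CUBIC))
E
```

```text
26.05 [0.465 0.327 0.052] F [ 0.026  0.082 -0.292] T [ 0.01   0.001 -0.013] sdTz 0.018753979862997906 w 0.34943356343343485 rel 0.8557880302368142
```

View pics/w11.png

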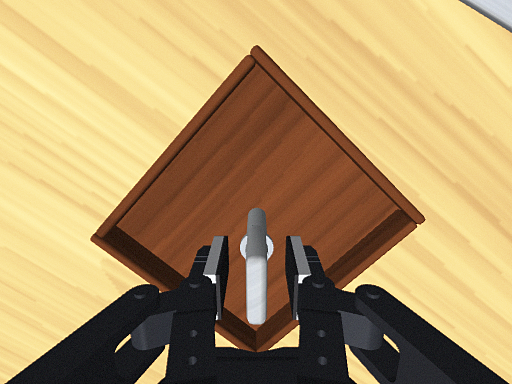

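View pics/d_side.png

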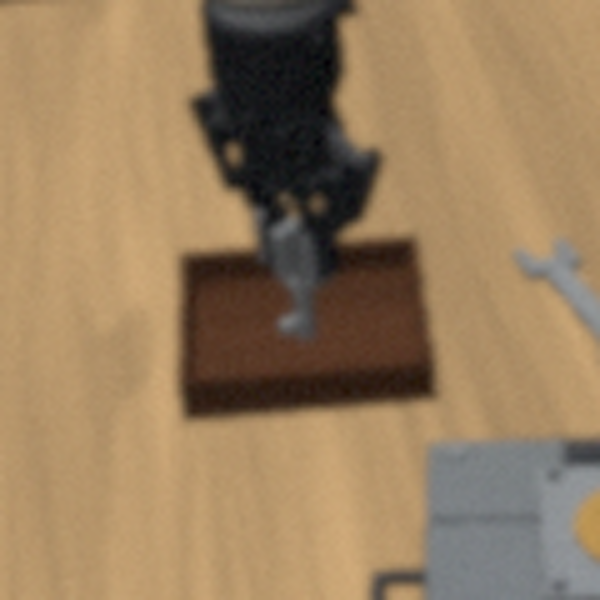

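play_rows(
  motion=[
    [0.2, [0, 0, 0.01], 0],
    [0.2, [0, 0, 0.03], 0],
    [0.2, [0, 0, 0.06], 0],
    [0.2, [0, 0, 0.1], 0],
    [0.2, [0, 0, 0.14], 0],
  ],
)

```text
time: 26.65
tool_pos: [0.4651, 0.3273, 0.1941]
tool_rot: [0.636, 0.308, 0.636, -0.309]
contact_force: [-0.2, 0.5, -0.7]
gripper_width: 0.399
```

play_rows(
  motion=[
    [0.2, [0, 0, 0.02], 0],
    [0.2, [0, 0, 0.03], 0],
    [0.2, [0, 0, 0.03], 0],
    [0.2, [0, 0, 0.03], 0],
    [0.2, [0, 0, 0.03], 0],
  ],
)

```text
time: 27.15
tool_pos: [0.4644, 0.327, 0.2199]
tool_rot: [0.635, 0.307, 0.637, -0.31]
contact_force: [0.1, -1.3, -0.4]
gripper_width: 0.399
```

```bash
python3 av.py;  python3 - <<'E'
from h import *
grab('wrist','w12.png')
p,d,ci=grab('side')
q=proj(ci,[[.465,.327,.03]])[0].astype(int)
a=cv2.resize(p[max(0,q[1]-50):q[1]+50,q[0]-50:q[0]+50,::-1],(400,400),interpolation=cv2.INTER_CUBIC)
p,d,ci=grab('scene','scene12.png')
q=proj(ci,[[.60,.03,.12]])[0].astype(int)
b=cv2.resize(p[q[1]-25:q[1]+25,q[0]-25:q[0]+25,::-1],(400,400),interpolation=cv2.INTER_CUBIC)
cv2.imwrite('pics/e.png',np.hstack([a,b]))
for n in('jar','square','wrench','key_bow'): print(n,[(x['at'],x['score']) for x in nets.landmark_of('scene',n)][:1])
E
```

```text
27.4 [0.465 0.327 0.221] F [-0.052 -0.157 -0.273] T [-0.004  0.007 -0.005] sdTz 0.01897367395375358 w 0.3999374212792805 rel 0.8558200671584473
jar [([0.4895, -0.3209, 0.0032], 0.86)]
square [([0.6506, -0.2972, -0.0008], 0.8)]
wrench [([0.6444, 0.3219, 0.001], 0.95)]
key_bow [([0.4646, 0.3277, 0.0687], 0.54)]
```

View pics/w12.png

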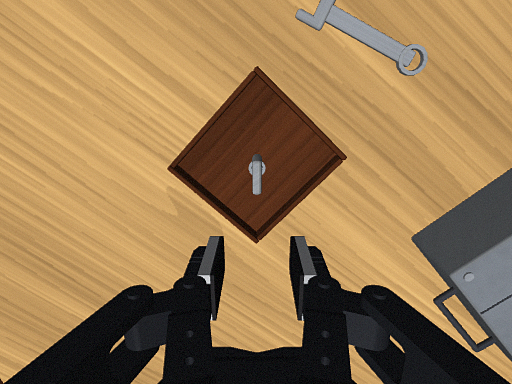

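View pics/e.png

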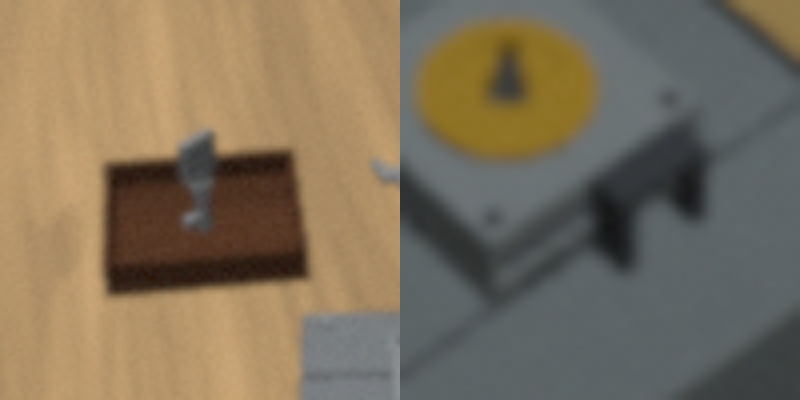

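```bash
python3 - <<'E'
import cv2,numpy as np
a=cv2.imread('pics/scene0.png');b=cv2.imread('pics/scene12.png')
s=(slice(190,225),slice(240,280))
f=lambda x:np.clip(cv2.resize(x[s],(400,350),interpolation=cv2.INTER_CUBIC).astype(float)*1.8,0,255)
cv2.imwrite('pics/g.png',np.hstack([f(a),f(b)]))
E
```

```text
[ WARN:0@0.021] global loadsave.cpp:1063 imwrite_ Unsupported depth image for selected encoder is fallbacked to CV_8U.
```

View pics/g.png

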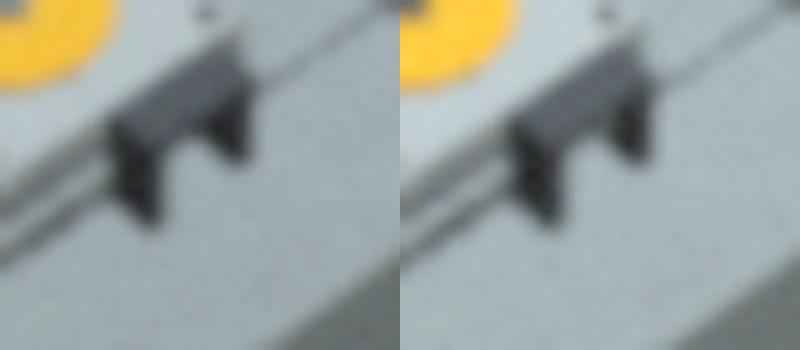

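```bash
python3 -c "
from plant import workorder
print(workorder.job_done())"
```

```text
the job is handed in; nothing more can be done
None
```

I threw the bolt, turned the key back to its release position and drew it out. It now stands upright near the middle of the wooden dish. I handed the job in at about 27 s of the 67 s allowed.

- **Throwing the bolt:** I turned the key clockwise. The turning moment held at about 0.04 N m while the key pushed the bolt. It then rose to an average of about 0.14 N m at a tool angle of -0.38 rad relative to the chest, and I stopped there, below the 0.18 N m limit. The key itself lagged the gripper slightly, so it was probably nearer -0.33 rad, which fits the expected stop near -0.3.
- **Drawing the key out:** The counterclockwise stop began to be felt at about 0.84 rad relative to the chest, matching the notch seen in the images (0.84 rad). I eased off the load and lifted. It did not catch at 7 mm, and the side force stayed below about 3 N.
- **Last checks:** The wrist and side pictures show the key standing free in the dish with the gripper clear of it. The networks put the jar and the wrench within 2 mm of their first readings. The square had no first reading to compare, but the arm never went near it.
- **What I could not confirm:** The bolt inside the keeper does not show in any picture. That it is fully thrown rests on the stop I felt and the angle it came at, not on sight.

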